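# Zero the shaft gauge

## Task

Zero the shaft gauge on the bench: press down the red pad in the middle of its blue sliding carriage to free its hold and, keeping the pad pressed, push the carriage gently along the rail until it rests right against the yellow stop, not the black one. Then let go so that the pad springs up again and the hold bites. Leave the gears, the shafts, the tools and the can where they are.

Things in the scene. Friction and masses are not known exactly. Their poses are not given: they have to be found in the camera images.
- rail: bench gauge, fixed: grey base plate 220 x 340, 12 thick, carrying a rail along its own y axis, 56 wide, top 50 above the table. Origin on the table under the middle of the rail; own z up, own +x towards the cradled shaft
- carriage_mid (a point): middle of the blue carriage, on its deck, 60 above the table. The carriage is 100 long along the rail and 84 wide; at each of its two ends along the rail stands a cheek 16 thick whose top is 86 above the table, so between the cheeks 68 is free along the rail, open to both sides. A thin steel pointer reaches from its +x side over the cradled shaft, top 88 above the table
- carriage (a joint): position of the carriage along the rail's own +y in m: 0 at mid-rail, -0.08 and +0.08 against one or the other stop. Freed, it slides with about 1 to 2 N; held, it resists about 25 N
- pad_top (a point): centre of the top face of the red pad, 60 across the rail by 56 along it, in the middle of the carriage between the cheeks; 72 above the table at rest, and this point sinks with the pad. Pushing down on the pad frees the carriage, also while it is moved sideways
- pad (a joint): how far the red pad is pressed down, in m: 0 at rest (hold on), 0.008 fully down. A spring resists it with about 7.5 N at 0.0015, 10 N fully down; the hold is free from about 0.0015 on and bites again as soon as the pad comes up
- stop_yellow: yellow stop block, fixed across one end of the rail: 30 along the rail, 76 across, top 82 above the table with a steel screw head 8 higher. Origin on the table plane under its centre. It stands at either end of the rail. With the carriage against it, carriage_mid is 65 from its centre horizontally
- stop_black: black stop block, the same but at the other end of the rail; not the one to use
- shaft_mid (a point): bystander: loose steel gear shaft lying along the gauge in two blue slotted cradles on its far side, 260 long, gears up to 64 across; point at its middle, on its axis, 44 above the table
- gear_big: bystander: loose steel gear lying flat near the gauge, 77 across, 22 high; origin under its centre
- gear_small: bystander: loose steel gear lying flat near the gauge, 50 across, 28 high; origin under its centre
- bearing: bystander: loose steel bearing ring lying flat near the gauge, 52 across, 16 high; origin under its centre
- screwdriver: bystander: red-handled screwdriver lying on the table, 200 long, 26 thick; origin under its middle
- wrench: bystander: steel wrench lying on the table, 180 long, 8 thick; origin under its middle
- oil_can: bystander: upright can, 66 across, 150 high; origin under its centre
- upright_shaft: bystander: steel gear shaft standing on end, 73 across, 162 high; origin under its centre

How it is judged:
On the way, in this order (a step that is already met when the one before it is completed fails the run):
1. the red pad is pressed in while the carriage is still away from the yellow stop (value of joint pad above 0.0015 m and horizontal distance between carriage_mid and stop_yellow above 0.085 m), for 0.1 s.
2. the carriage reaches the yellow stop with the pad still pressed in (value of joint pad above 0.001 m and horizontal distance between carriage_mid and stop_yellow below 0.068 m), for 0.05 s.
At the end, for the whole second after the job is handed in: the carriage rests against the yellow stop (gap under 3 mm), its pad has sprung up (within 0.8 mm) and it stands still (horizontal distance between carriage_mid and stop_yellow below 0.068 m and value of joint pad below 0.0008 m and velocity of joint carriage between -0.005 and 0.005 m/s); the robot touches nothing.
It fails at once if the carriage is dragged along with the pad not pressed (value of joint pad below 0.0005 m and (velocity of joint carriage above 0.015 m/s or velocity of joint carriage below -0.015 m/s)).
It fails at once if the carriage is slammed (faster than 0.3 m/s) (velocity of joint carriage above 0.3 m/s or velocity of joint carriage below -0.3 m/s).
It fails at once if the carriage is gripped or pushed harder than 40 N (contact force between the fingers and rail above 40 N).
It fails at once if a gear, shaft, tool or the can is picked up or moved more than 10 mm (distance of any of shaft_mid, gear_big, gear_small, bearing, screwdriver, wrench, oil_can, upright_shaft from where it was at the start of the episode above 0.01 m).
It also fails if it takes over 32 s, if anything falls off the work surface, if the arm or the gripper's body presses on something with over 40 N, if the wrist force passes 120 N, or if a joint passes its speed limit or range.

## Robot

A 7-joint arm with a two-finger parallel gripper is mounted at the origin on the work surface. World frame = base frame: x ahead of the robot, y to its left, z up, the work surface at z = 0. Lengths are in m, angles in rad, forces in N, time in s.
With the tool pointing down it reaches from about 0.425 to 0.875 m from the base axis. Payload 4.7 kg.
Tool frame: the origin (TCP) lies between the finger pads; the fingertips stand 14 mm ahead of it and the grasp point (between the pads) lies 5 mm behind it; z points along the fingers, y is the line along which they close (so a half turn about z gives the same grasp; the last joint's range is limited). The gripper opens to 87 mm and grips with 3 to 60 N. Pads are 19 mm wide; open, the fingers measure 117 mm over their backs; the gripper's body (75 mm by 190 mm) begins 51 mm behind the grasp point.
Start: joints at [-1.258, 0.321, -0.07, 1.45, 0.023, 1.371, -0.057], TCP at [0.191, 0.621, 0.237] pointing down, gripper open.
Joint ranges: [-2.86, 2.86], [-0.3, 2.09], [-1.38, 1.24], [0.06, 2.45], [-1.56, 4.7], [0.09, 2.05], [-2.69, 2.69]. Speed limits (rad/s): [2.57, 2.57, 3.14, 3.14, 3.14, 3.14, 3.14].

## Interface

Orientations are given as a rotation vector (axis times angle).
In Python, from bench import ctrl gives the robot as it stands.
- The arm moves only by the tool step_arm, never from a script. Its argument "commands" is a list of rows, each an object with "travel": the shift along the tool's x, y, z in m, a list of three; "turn": the turn, a rotation vector about the tool's x, y, z in degrees, a list of three. A call has 1 to 5 rows; each row is the pose to reach, as a shift and turn from the pose commanded when the call began, along the tool's axes at that moment; what a row does not reach only later rows make up. A row lasts 1/10 s, in which the tool goes at most 50 mm and 8.59 degrees, less where a joint would pass 70% of its speed; a pose out of reach is approached as far as the arm can. A call with a gripper value outside its range is refused whole. "gripper" is the opening, from 0 (shut) to 1 (fully open), set as the call begins (left out, the last holds). The fingers move at their own pace and stop on an object; "force" is the grip in N (left out, the last holds). Time passes only in rows, so rows that repeat a pose let the fingers close. It gives the time, the measured TCP pose, the force, the opening and the grip force at its end, in the units of the state.
- ctrl.get_state(): the state, without advancing time (a new reading comes with each control period).
- ctrl.get_image(name): name is "scene" or "side" or "wrist"; returns the picture (400x640x3 uint8, red, green, blue); there is no depth.
- ctrl.camera_model(name): a dict with "fx", "fy", "cx", "cy" (pixels), "R" (3x3) and "t" (3): a world point X has camera coordinates R X + t; the wrist camera has in their place "T_tool_cam" (4x4, takes a point from camera to tool coordinates, whose origin is the TCP and whose axes are the flange's). Camera axes: x right, y down, z forward; pixel columns grow to the right and rows downward; lengths in m; the calibration is good to about 2 mm. A picture is of the moment at which its call begins: read the wrist's pose just before it. camera_model takes no time and is no camera call.
- ctrl.close_job(): hands the job in; it is judged then, once.
The state is a dict: "time": time; "joint_positions": joint angles; "qd": joint speeds; "joint_torque": joint torques, N m; "position": TCP position; "tool_rot": TCP orientation; "ft_force": force on the tool from outside, world axes, zero at the start; "torque": the same for the moment, N m; "grip_width": opening from 0.0 (shut) to 1.0 (fully open); "grip_force": force on a finger pad.
Only numpy, scipy, OpenCV 4.12 (cv2) and the standard library are available. Lean on these libraries where they do the work, as an engineer would, in place of code of your own. Each camera call takes 0.05 s, during which the arm holds its last target. There are 200 camera calls.

## Working session

There is one attempt and no reset: what is moved stays moved. The work goes in short steps, Python scripts to look and compute and a tool call to move; the robot and the scene stay as the last step left them, time stands still between calls to the robot, and variables do not carry over. Pictures are saved under pics/ and viewed, at most 10 in all, crops included, and the job is handed in when it is done.

Besides the shell and the picture viewer there is one more tool, called after "Call:" as a command line: name --argument value ..., lists and objects as JSON in quotes. step_arm: Moves the arm, as the interface text tells. Its arguments: {"type":"object","properties":{"commands":{"type":"array"},"gripper":{"type":"number"},"force":{"type":"number"}},"required":["commands"]}

```bash
mkdir -p pics; python3 - <<'E'
from bench import ctrl
import cv2,numpy as np
s=ctrl.get_state();print(s)
for n in("scene","side"):
    cv2.imwrite(f"pics/{n}0.png",ctrl.get_image(n)[:,:,::-1])
    print(n,ctrl.camera_model(n))
print(ctrl.camera_model("wrist"))
E
```

```text
{'time': 0.0, 'joint_positions': array([-1.2579087 ,  0.32180631, -0.07010755,  1.45167234,  0.02264089,
        1.37082061, -0.05689815]), 'qd': array([-1.05050205e-03, -1.73082173e-03,  6.51561835e-04,  8.00899642e-04,
       -4.72045752e-06, -2.23762158e-03,  1.36420619e-03]), 'joint_torque': array([-2.23014190e-04, -4.91287494e+01, -4.03892007e-01, -3.12529421e+01,
       -6.38487772e-02,  4.39742999e-02,  1.68816932e-04]), 'position': array([0.19122487, 0.62067582, 0.23547387]), 'tool_rot': array([-4.67470997e-01, -3.10646112e+00,  3.00491583e-03]), 'ft_force': array([-1.022338  , -0.89934255,  0.33750273]), 'torque': array([0.04126037, 0.02638805, 0.00610185]), 'grip_force': 0.0, 'grip_width': 1.001435659299074}
scene {'fx': 445.94967704718596, 'fy': 445.94967704718596, 'cx': 319.7650473388622, 'cy': 193.8644844555015, 'R': array([[ 0.6264055 ,  0.77925341,  0.01950066],
       [ 0.55275287, -0.42641489, -0.71598506],
       [-0.54961842,  0.45927603, -0.69784319]]), 't': array([-0.3297429 , -0.25506006,  1.86650253])}
side {'fx': 466.8706755081951, 'fy': 466.8706755081951, 'cx': 317.1823571869708, 'cy': 201.41239224737447, 'R': array([[ 0.99286865, -0.11763411,  0.01934087],
       [-0.04573351, -0.52566925, -0.84945882],
       [ 0.11009223,  0.8425165 , -0.52730033]]), 't': array([-0.50886976,  0.076745  ,  1.30239591])}
{'fx': 337.0214997464435, 'fy': 337.0214997464435, 'cx': 320.1665457458563, 'cy': 196.6483181062372, 'T_tool_cam': array([[-2.03982999e-04, -9.69248961e-01, -2.46082121e-01,
         6.71719481e-02],
       [ 9.99999938e-01, -1.27293836e-04, -3.27547437e-04,
        -1.03984997e-03],
       [ 2.86150276e-04, -2.46082173e-01,  9.69248927e-01,
        -1.48052710e-01],
       [ 0.00000000e+00,  0.00000000e+00,  0.00000000e+00,
         1.00000000e+00]])}
```

View pics/scene0.png

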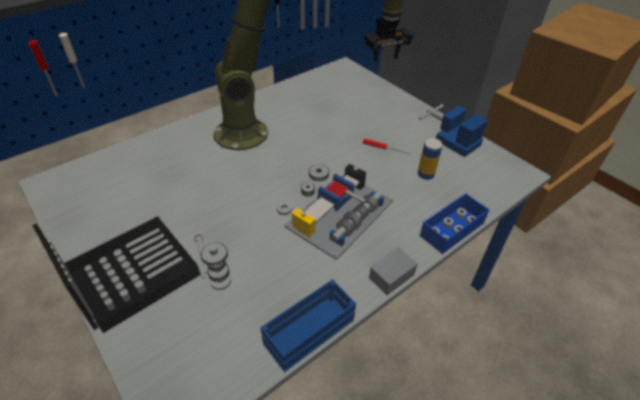

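View pics/side0.png

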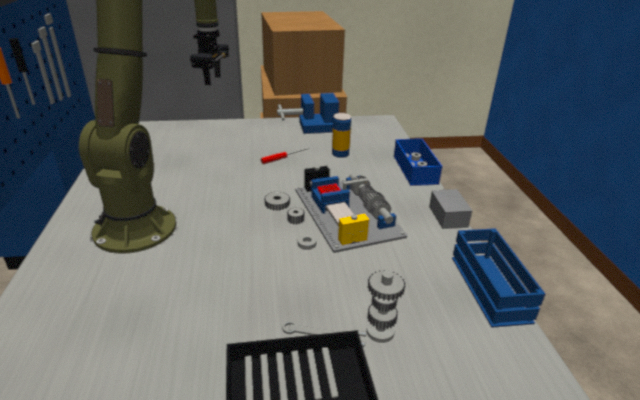

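The scene view shows the red pad at about (338,189), the black stop at (355,174) and the yellow stop at (304,221). In the side view they are at about (327,187), (316,176) and (353,229). The carriage sits close to the black stop.

```bash
cat > h.py <<'E'
from bench import ctrl
import cv2,numpy as np
from scipy.spatial.transform import Rotation as Ro
def cam(name,s=None):
    m=ctrl.camera_model(name)
    if name!="wrist": return m,m["R"].T,-m["R"].T@m["t"]
    T=m["T_tool_cam"];A=Ro.from_rotvec(s["tool_rot"]).as_matrix()
    return m,A@T[:3,:3],A@T[:3,3]+s["position"]
def ray(c,u,v,z):
    m,R,o=c
    d=R@np.array([(u-m["cx"])/m["fx"],(v-m["cy"])/m["fy"],1]);return o+d*(z-o[2])/d[2]
def blobs(im,box):
    h=cv2.cvtColor(im,cv2.COLOR_RGB2HSV).astype(int);H,S,V=h[...,0],h[...,1],h[...,2]
    b=np.zeros(H.shape,bool);b[box[1]:box[3],box[0]:box[2]]=1
    M={"red":((H<8)|(H>170))&(S>150)&(V>80),"yellow":(H>18)&(H<32)&(S>150)&(V>90)}
    out={}
    for k,m in M.items():
        n,l,st,c=cv2.connectedComponentsWithStats((m&b).astype(np.uint8))
        i=1+np.argmax(st[1:,4]);out[k]=(c[i],st[i],(l==i))
    return out
E
python3 - <<'E'
from h import *
for n,box in(("scene",(280,150,400,260)),("side",(290,160,420,250))):
    im=cv2.imread(f"pics/{n}0.png")[:,:,::-1].copy();c=cam(n)
    for k,(p,st,_) in blobs(im,box).items():
        print(n,k,p,st,ray(c,*p,.072 if k=="red" else .065))
E
```

```text
scene red [337.06395349 188.19767442] [327 181  20  15 172] [0.55758994 0.04941731 0.072     ]
scene yellow [303.39210526 222.24210526] [293 209  22  27 380] [ 0.6068486  -0.13349206  0.065     ]
side red [328.1409396  187.90604027] [318 183  22  10 149] [0.55038306 0.05734205 0.072     ]
side yellow [352.97286296 228.86431479] [339 214  30  31 737] [ 0.58745774 -0.14552017  0.065     ]
```

Call:
step_arm --commands '[{"travel": [-0.036,-0.034,-0.009],"turn": [0,0,0]},{"travel": [-0.072,-0.068,-0.018],"turn": [0,0,0]},{"travel": [-0.108,-0.102,-0.027],"turn": [0,0,0]},{"travel": [-0.144,-0.136,-0.036],"turn": [0,0,0]},{"travel": [-0.18,-0.17,-0.045],"turn": [0,0,0]}]' --gripper 0

```text
time: 0.6
position: [0.3132, 0.4051, 0.2812]
tool_rot: [-0.467, -3.106, 0.001]
ft_force: [1.5, 1.1, 0.3]
grip_width: 0.632
grip_force: 0.0
```

Call:
step_arm --commands '[{"travel": [-0.036,-0.034,0],"turn": [0,0,0]},{"travel": [-0.072,-0.068,0],"turn": [0,0,0]},{"travel": [-0.108,-0.102,0],"turn": [0,0,0]},{"travel": [-0.144,-0.136,0],"turn": [0,0,0]},{"travel": [-0.18,-0.17,0],"turn": [0,0,0]}]'

```text
time: 1.1
position: [0.435, 0.1897, 0.2811]
tool_rot: [-0.467, -3.107, -0.001]
ft_force: [1.6, 0.3, 0.1]
grip_width: 0.171
grip_force: 0.0
```

Call:
step_arm --commands '[{"travel": [-0.036,-0.034,0],"turn": [0,0,-6]},{"travel": [-0.072,-0.068,0],"turn": [0,0,-12]},{"travel": [-0.108,-0.102,0],"turn": [0,0,-18]},{"travel": [-0.144,-0.136,0],"turn": [0,0,-24]},{"travel": [-0.18,-0.17,0],"turn": [0,0,-28]}]'

```text
time: 1.6
position: [0.557, -0.0255, 0.2812]
tool_rot: [-0.304, 3.127, 0.001]
ft_force: [1.2, 2.2, 0.8]
grip_width: 0.003
grip_force: 0.0
```

Call:
step_arm --commands '[{"travel": [0,0,0],"turn": [0,0,0]},{"travel": [0,0,0],"turn": [0,0,0]},{"travel": [0,0,0],"turn": [0,0,0]}]'

```text
time: 1.9
position: [0.5561, -0.0222, 0.2808]
tool_rot: [0.3, -3.126, -0.001]
ft_force: [-0.6, 0.9, -0.2]
grip_width: 0.006
grip_force: 0.0
```

```bash
python3 - <<'E'
from h import *
s=ctrl.get_state();im=ctrl.get_image("wrist");cv2.imwrite("pics/w1.png",im[:,:,::-1])
np.save("w1.npy",np.r_[s["position"],s["tool_rot"]])
print(s["time"],s["position"],s["tool_rot"],s["ft_force"],s["grip_width"],s["joint_positions"])
E
```

```text
1.9 [ 0.55605202 -0.02223524  0.28077406] [ 2.99866020e-01 -3.12621859e+00 -1.46350719e-03] [-0.57902974  0.86504931 -0.18458973] 0.005853118300252178 [-0.55983061  0.10707362  0.60217725  1.63889459 -0.06210249  1.41578827
  1.81138864]
```

View pics/w1.png

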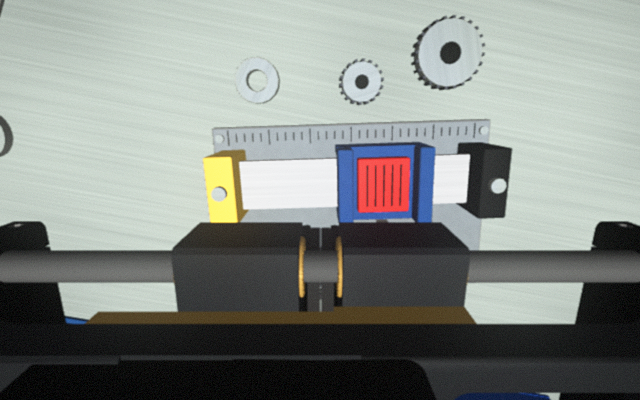

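The wrist view shows the red pad centred at about (384,185) between blue cheeks. The yellow stop is on the left with its screw head at (219,193), and the black stop is on the right with its head at (499,186). The carriage is nearer black and the gripper is nearly aligned with the rail.

```bash
python3 - <<'E'
from h import *
p=np.load("w1.npy");s={"position":p[:3],"tool_rot":p[3:]};c=cam("wrist",s)
im=cv2.imread("pics/w1.png")[:,:,::-1].copy();b=blobs(im,(190,120,520,225))
r=cv2.minAreaRect(np.argwhere(b["red"][2])[:,::-1].astype(np.float32));q=cv2.boxPoints(r)
P=[ray(c,*x,.072) for x in q];print("pad",b["red"][1],np.mean(P,0),[np.linalg.norm(P[i]-P[i-1]).round(4) for i in range(4)])
pad=np.mean(P,0)
Y=ray(c,219,193.5,.09);K=ray(c,499,185.5,.09);print("Y,K",Y,K,np.linalg.norm(Y-K))
u=(Y-K)[:2];u/=np.linalg.norm(u);print("dir",u,"pad-Y along",(Y-pad)[:2]@u,"perp",(Y-pad)[:2]@[-u[1],u[0]])
A=Ro.from_rotvec(p[3:]).as_matrix();print("tool axes",A.round(4).tolist());print("rail in tool",A.T@np.r_[u,0],"pad in tool",A.T@(pad-p[:3]))
S=cam("side");si=cv2.imread("pics/side0.png")
print("can",ray(S,342,155,0))
E
```

```text
pad [ 357  157   53   55 2684] [0.55231047 0.04566945 0.072     ] [np.float64(0.0598), np.float64(0.0552), np.float64(0.0599), np.float64(0.0574)]
Y,K [ 0.59056511 -0.12282887  0.09      ] [0.52749981 0.15902396 0.09      ] 0.2888221761848424
dir [ 0.21835341 -0.97586976] pad-Y along 0.17278543937094493 perp 0.0005393666513285461
tool axes [[-0.9818, -0.1901, -0.0011], [-0.1901, 0.9818, 0.0008], [0.0009, 0.001, -1.0]]
rail in tool [-0.02886802 -0.99958268 -0.00105209] pad in tool [-0.0094292   0.06716363  0.20883436]
can [0.65402396 0.41516171 0.        ]
```

Call:
step_arm --commands '[{"travel": [-0.005,0.03,0.03],"turn": [0,0,-0.8]},{"travel": [-0.01,0.057,0.07],"turn": [0,0,-1.65]},{"travel": [-0.01,0.057,0.11],"turn": [0,0,-1.65]},{"travel": [-0.01,0.057,0.15],"turn": [0,0,-1.65]},{"travel": [-0.01,0.057,0.175],"turn": [0,0,-1.65]}]'

```text
time: 2.45
position: [0.5533, 0.0365, 0.1034]
tool_rot: [0.348, -3.119, -0.001]
ft_force: [1.0, -0.5, 0.3]
grip_width: 0.004
grip_force: 0.0
```

Call:
step_arm --commands '[{"travel": [0,0,0]},{"travel": [0,0,0]},{"travel": [0,0,0]}]'

```text
$.commands[0]: bad value
```

```bash
python3 - <<'E'
from h import *
s=ctrl.get_state();im=ctrl.get_image("wrist");cv2.imwrite("pics/w2.png",im[:,:,::-1])
pad=np.array([0.55231,0.04567,.072]);A=Ro.from_rotvec(s["tool_rot"]).as_matrix()
print(s["position"],s["ft_force"],A.T@(pad-s["position"]),A.T@[.21835,-.97587,0])
E
```

```text
[0.55327046 0.03646394 0.10337865] [ 1.03853336 -0.5418669   0.29219552] [-0.00120031  0.00915664  0.03138485] [ 0.00230875 -0.99999623 -0.00109164]
```

View pics/w2.png

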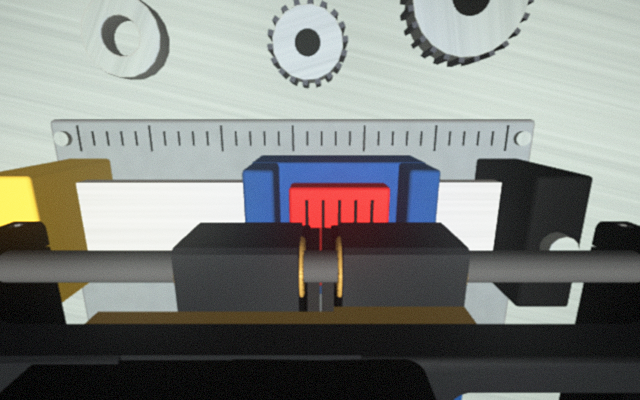

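The fingers hang over the pad, about 9 mm to the yellow side of its centre (pad at about (339,205)) and aligned with the rail. Next I descend.

Call:
step_arm --commands '[{"travel": [0,0,0.005],"turn": [0,0,0]},{"travel": [0,0,0.01],"turn": [0,0,0]},{"travel": [0,0,0.013],"turn": [0,0,0]},{"travel": [0,0,0.015],"turn": [0,0,0]},{"travel": [0,0,0.015],"turn": [0,0,0]}]'

```text
time: 3.0
position: [0.5559, 0.0342, 0.0919]
tool_rot: [-0.343, 3.122, 0.001]
ft_force: [0.6, 0.5, -0.2]
grip_width: 0.007
grip_force: 0.0
```

Call:
step_arm --commands '[{"travel": [0,0,0.002],"turn": [0,0,0]},{"travel": [0,0,0.004],"turn": [0,0,0]},{"travel": [0,0,0.006],"turn": [0,0,0]},{"travel": [0,0,0.006],"turn": [0,0,0]},{"travel": [0,0,0.006],"turn": [0,0,0]}]'

```text
time: 3.5
position: [0.5558, 0.0341, 0.0858]
tool_rot: [-0.343, 3.122, 0.0]
ft_force: [-2.4, 0.1, 5.0]
grip_width: 0.008
grip_force: 2.2
```

Contact at the expected height, with 5 N against the 7 to 10 N pad preload. I'll press further.

Call:
step_arm --commands '[{"travel": [0,0,0.001],"turn": [0,0,0]},{"travel": [0,0,0.002],"turn": [0,0,0]},{"travel": [0,0,0.003],"turn": [0,0,0]},{"travel": [0,0,0.004],"turn": [0,0,0]},{"travel": [0,0,0.004],"turn": [0,0,0]}]'

```text
time: 4.0
position: [0.5559, 0.0341, 0.0822]
tool_rot: [-0.343, 3.122, 0.001]
ft_force: [-2.3, 0.2, 6.9]
grip_width: 0.001
grip_force: 4.2
```

Call:
step_arm --commands '[{"travel": [0,0,0.001],"turn": [0,0,0]},{"travel": [0,0,0.0015],"turn": [0,0,0]},{"travel": [0,0,0.0015],"turn": [0,0,0]},{"travel": [0,0,0.0015],"turn": [0,0,0]}]'

```text
time: 4.4
position: [0.5559, 0.0341, 0.0808]
tool_rot: [-0.343, 3.122, 0.001]
ft_force: [-3.7, -0.7, 8.8]
grip_width: 0.002
grip_force: 4.5
```

```bash
python3 - <<'E'
from h import *
for _ in range(4):
    s=ctrl.get_state();ctrl.get_image("wrist");print(s["position"],s["ft_force"])
A=Ro.from_rotvec(s["tool_rot"]).as_matrix();print(A.T@[.21835,-.97587,0])
E
```

```text
[0.55588052 0.03410792 0.08081425] [-3.68413987 -0.66316204  8.75461375]
[0.55590254 0.03410395 0.08085513] [-3.07961405  0.4274188   8.23623886]
[0.55587314 0.03412493 0.08083243] [-3.06576468 -0.42404241  9.65499962]
[0.55586213 0.03413637 0.08082268] [-2.11095661 -0.10399579  9.25033017]
[-1.47284478e-03 -9.99998292e-01 -4.76502442e-04]
```

About 9 N, so the pad is about 5 mm down. A first gentle push towards yellow.

Call:
step_arm --commands '[{"travel": [0,-0.003,0],"turn": [0,0,0]},{"travel": [0,-0.008,0],"turn": [0,0,0]},{"travel": [0,-0.014,0],"turn": [0,0,0]},{"travel": [0,-0.02,0],"turn": [0,0,0]},{"travel": [0,-0.025,0],"turn": [0,0,0]}]'

```text
time: 5.1
position: [0.5613, 0.0098, 0.0808]
tool_rot: [-0.343, 3.122, 0.002]
ft_force: [-3.5, 1.1, 8.6]
grip_width: 0.006
grip_force: 4.5
```

```bash
cat > m.py <<'E'
from h import *
s=ctrl.get_state();im=ctrl.get_image("wrist");c=cam("wrist",s)
h=cv2.cvtColor(im,cv2.COLOR_RGB2HSV);b=((h[...,0]>100)&(h[...,0]<125)&(h[...,1]>120)&(h[...,2]>60)).astype(np.uint8);b[226:]=0
n,l,st,_=cv2.connectedComponentsWithStats(b);i=1+np.argmax(st[1:,4])
x,y,w,hh,a=st[i];print("blue",st[i],"ends mid at z=.086",ray(c,x+w/2,y+12,.086))
u=np.array([.21835,-.97587]);m=ray(c,x+w/2,y+12,.086)[:2]
Y=np.array([.59056,-.12283]);print("carriage-Y",(Y-m)@u,"TCP-Y",(Y-s["position"][:2])@u,s["position"],s["ft_force"])
import sys;cv2.imwrite(f"pics/{sys.argv[1]}.png",im[:,:,::-1])
E
python3 m.py w3
```

```text
blue [ 275  163  152   60 3990] ends mid at z=.086 [0.51859664 0.01306008 0.086     ]
carriage-Y 0.14832425008881855 TCP-Y 0.13584987660775988 [0.56133252 0.00983937 0.0808391 ] [-3.48615683  1.06644892  8.64599543]
```

View pics/w3.png

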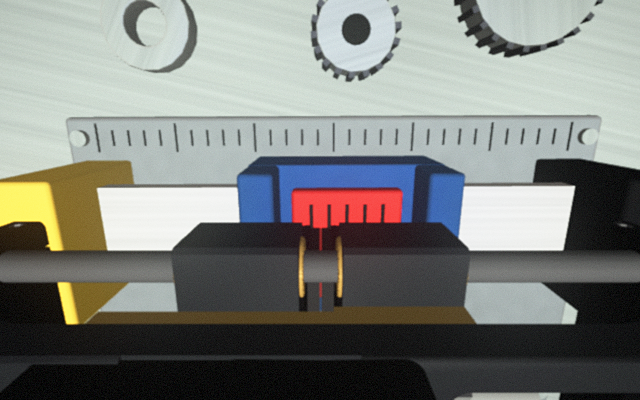

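The picture shows the carriage (blue edges at about 240–462) sliding with the fingers. The pad is still pressed, and about 83 mm of travel remain.

Call:
step_arm --commands '[{"travel": [0,-0.006,0],"turn": [0,0,0]},{"travel": [0,-0.014,0],"turn": [0,0,0]},{"travel": [0,-0.022,0],"turn": [0,0,0]},{"travel": [0,-0.03,0],"turn": [0,0,0]},{"travel": [0,-0.038,0],"turn": [0,0,0]}]'

```text
time: 5.65
position: [0.5697, -0.0272, 0.0809]
tool_rot: [-0.343, 3.122, 0.002]
ft_force: [-2.2, 0.7, 9.1]
grip_width: 0.007
grip_force: 4.5
```

Call:
step_arm --commands '[{"travel": [0,-0.008,0],"turn": [0,0,0]},{"travel": [0,-0.016,0],"turn": [0,0,0]},{"travel": [0,-0.024,0],"turn": [0,0,0]},{"travel": [0,-0.03,0],"turn": [0,0,0]},{"travel": [0,-0.034,0],"turn": [0,0,0]}]'

```text
time: 6.15
position: [0.5773, -0.061, 0.081]
tool_rot: [-0.342, 3.121, 0.001]
ft_force: [-2.3, 0.9, 8.4]
grip_width: 0.002
grip_force: 4.4
```

Call:
step_arm --commands '[{"travel": [0,-0.003,0],"turn": [0,0,0]},{"travel": [0,-0.006,0],"turn": [0,0,0]},{"travel": [0,-0.008,0],"turn": [0,0,0]},{"travel": [0,-0.01,0],"turn": [0,0,0]},{"travel": [0,-0.01,0],"turn": [0,0,0]}]'

```text
time: 6.65
position: [0.5796, -0.0707, 0.0811]
tool_rot: [-0.342, 3.121, 0.0]
ft_force: [-2.1, -1.3, 8.7]
grip_width: 0.009
grip_force: 4.4
```

Call:
step_arm --commands '[{"travel": [0,-0.0015,0],"turn": [0,0,0]},{"travel": [0,-0.003,0],"turn": [0,0,0]},{"travel": [0,-0.004,0],"turn": [0,0,0]},{"travel": [0,-0.005,0],"turn": [0,0,0]},{"travel": [0,-0.005,0],"turn": [0,0,0]}]'

```text
time: 7.15
position: [0.5801, -0.0731, 0.0807]
tool_rot: [-0.344, 3.122, 0.005]
ft_force: [-2.7, 3.9, 9.2]
grip_width: 0.009
grip_force: 4.5
```

```bash
python3 m.py w4
```

```text
blue [ 276  163  144   60 3918] ends mid at z=.086 [ 0.53765315 -0.07119414  0.086     ]
carriage-Y 0.061942096728234974 TCP-Y 0.0508205989523128 [ 0.58012598 -0.07308738  0.08071804] [-2.68629341  3.88489557  9.16329772]
```

View pics/w4.png

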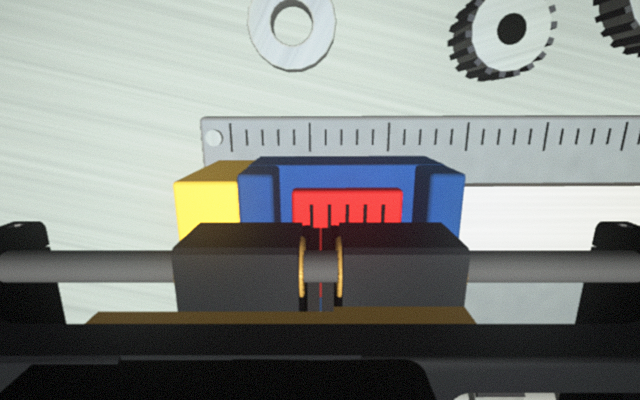

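The blue carriage now stands flush against the yellow block (seam at x≈240). There is 4 N of push-back, so it is at the stop. Lifting straight up.

Call:
step_arm --commands '[{"travel": [0,0.001,-0.002],"turn": [0,0,0]},{"travel": [0,0.001,-0.004],"turn": [0,0,0]},{"travel": [0,0.001,-0.007],"turn": [0,0,0]},{"travel": [0,0.001,-0.012],"turn": [0,0,0]},{"travel": [0,0.001,-0.02],"turn": [0,0,0]}]'

```text
time: 7.7
position: [0.5791, -0.0744, 0.0994]
tool_rot: [0.342, -3.121, 0.0]
ft_force: [0.5, -0.8, 0.3]
grip_width: 0.003
grip_force: 0.0
```

Call:
step_arm --commands '[{"travel": [0,0,-0.02],"turn": [0,0,0]},{"travel": [0,0,-0.05],"turn": [0,0,0]},{"travel": [0,0,-0.08],"turn": [0,0,0]},{"travel": [0,0,-0.11],"turn": [0,0,0]},{"travel": [0,0,-0.13],"turn": [0,0,0]}]'

```text
time: 8.2
position: [0.5803, -0.0748, 0.2324]
tool_rot: [-0.342, 3.12, -0.001]
ft_force: [0.5, 0.2, -0.4]
grip_width: 0.006
grip_force: 0.0
```

Call:
step_arm --commands '[{"travel": [0,0,0],"turn": [0,0,0]},{"travel": [0,0,0],"turn": [0,0,0]},{"travel": [0,0,0],"turn": [0,0,0]}]'

```text
time: 8.5
position: [0.5788, -0.0741, 0.2283]
tool_rot: [0.342, -3.121, -0.0]
ft_force: [-0.6, -0.2, -0.7]
grip_width: 0.006
grip_force: 0.0
```

```bash
python3 - <<'E'
from h import *
s=ctrl.get_state();im=ctrl.get_image("wrist");c=cam("wrist",s);cv2.imwrite("pics/w5.png",im[:,:,::-1])
b=blobs(im,(100,100,540,226));q=cv2.boxPoints(cv2.minAreaRect(np.argwhere(b["red"][2])[:,::-1].astype(np.float32)))
p=np.mean([ray(c,*x,.072) for x in q],0);print(b["red"][1],p,(np.array([.59056,-.12283])-p[:2])@[.21835,-.97587],s["position"],s["ft_force"])
E
```

```text
[ 306  156   61   63 3563] [ 0.57649499 -0.06042801  0.072     ] 0.06396732667219346 [ 0.57882794 -0.07413648  0.22832114] [-0.56635428 -0.16430545 -0.67727191]
```

View pics/w5.png

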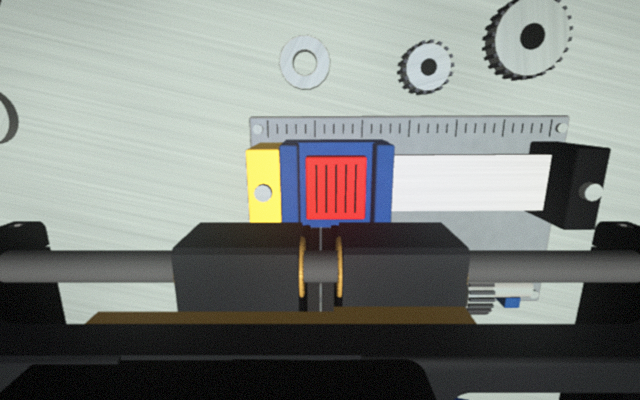

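The carriage rests flush against the yellow stop (seam at x≈282, pad centre at (336,187)). It measures 64 mm from the stop, against 65 mm nominal. The pad is up and the arm is clear, so I'm handing in.

```bash
python3 -c "
from bench import ctrl
print(ctrl.close_job())"
```

```text
the job is handed in; nothing more can be done
None
```

I pushed the carriage with its pad pressed until it rested against the yellow stop, then let the pad spring up, moved the arm clear and handed the job in; no verdict came back.

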